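# Close and start the loaded mini centrifuge

### The job

Two mini centrifuges stand open on the bench. Using only the fingertips, push the lid of the one that has tubes in its rotor fully shut, then press its start button all the way in and let it go, without lifting or shoving the machine. Leave the empty centrifuge as it is, lid open, and leave everything else on the bench where it stands.

Things in the scene. Friction and masses are not known exactly. Their poses are not given: they have to be found in the camera images.
- centrifuge_loaded: mini centrifuge with six white capped tubes standing in its rotor. Loose, green, 1.3 kg; round body 144 mm wide, 62 mm high, rotor and tubes up to 90 mm; front ledge 66 mm wide, 28 mm high, reaching 130 mm ahead of the centre. Origin on the bench under the rotor; its -x points to its front, +x to the hinge. Either machine may be on the left.
- lid_loaded (a joint): angle of the loaded centrifuge's clear lid, rad: 0 shut; grows as its front edge swings up and back; stop 1.8; starts at 1.3 to 1.65. Stiff hinge (0.1 N m): stays where left. Lid 132 mm wide, its outside 34 mm above its rim and flat over the middle 104 mm; lid centre 72 mm from the hinge line. Shut, its top is 100 mm above the bench.
- hinge_loaded (a point): middle of the hinge line of the loaded centrifuge's lid, 72 mm behind the centre and 66 mm above the bench; the hinge line runs along the machine's y. Fixed on the machine.
- tab_loaded (a point): centre of the flat grey finger tab (12 x 34 x 5 mm) on the lid's front edge of the loaded centrifuge, 141 mm from the hinge line; moves with the lid.
- start_loaded_top (a point): top centre of the loaded centrifuge's start button: white, round, 24 mm wide, in a grey collar on the front ledge, 106 mm ahead of the machine's centre; top 50 mm above the bench, 10 mm above the collar. Pressed straight down 6 mm, 1.5 N rising to 5 N; springs back when let go. Moves with the button.
- start_loaded (a joint): travel of the loaded centrifuge's start button, m: 0 up, 0.006 fully in.
- centrifuge_empty: mini centrifuge whose rotor holds no tubes (six bare holes); leave it alone. Loose, green, 1.3 kg; round body 144 mm wide, 62 mm high, rotor and tubes up to 90 mm; front ledge 66 mm wide, 28 mm high, reaching 130 mm ahead of the centre. Origin on the bench under the rotor; its -x points to its front, +x to the hinge. Either machine may be on the left.
- lid_empty (a joint): angle of the empty centrifuge's clear lid, rad: 0 shut; grows as its front edge swings up and back; stop 1.8; starts at 1.3 to 1.65. Stiff hinge (0.1 N m): stays where left. Lid 132 mm wide, its outside 34 mm above its rim and flat over the middle 104 mm; lid centre 72 mm from the hinge line. Shut, its top is 100 mm above the bench.
- hinge_empty (a point): middle of the hinge line of the empty centrifuge's lid, 72 mm behind the centre and 66 mm above the bench; the hinge line runs along the machine's y. Fixed on the machine.
- tab_empty (a point): centre of the flat grey finger tab (12 x 34 x 5 mm) on the lid's front edge of the empty centrifuge, 141 mm from the hinge line; moves with the lid.
- start_empty_top (a point): top centre of the empty centrifuge's start button: white, round, 24 mm wide, in a grey collar on the front ledge, 106 mm ahead of the machine's centre; top 50 mm above the bench, 10 mm above the collar. Pressed straight down 6 mm, 1.5 N rising to 5 N; springs back when let go. Moves with the button.
- start_empty (a joint): travel of the empty centrifuge's start button, m: 0 up, 0.006 fully in.
- tip_box: blue box of pipette tips, 100 x 70 mm, 48 mm high; loose, origin at the centre of its underside. Bystander, not part of the job.
- spare_tube: white capped tube standing on its foot, 17 mm in diameter, 42 mm high; loose, origin at the centre of its underside. Bystander, not part of the job.
- amber_bottle: amber glass bottle, 68 mm in diameter, 150 mm high; loose, origin at the centre of its underside. Bystander, not part of the job.
- wash_bottle: white plastic bottle with blue cap, 64 mm in diameter, 150 mm high; loose, origin at the centre of its underside. Bystander, not part of the job.
- beaker: glass beaker, 70 mm in diameter, 90 mm high; loose, origin at the centre of its underside. Bystander, not part of the job.
- timer: white bench timer lying flat, 60 x 70 x 22 mm; loose, origin at the centre of its underside. Bystander, not part of the job.
- sample_jar: small glass jar with white lid, 60 mm in diameter, 70 mm high; loose, origin at the centre of its underside. Bystander, not part of the job.
Mind the look-alikes: they are no part of the job. Leave any purple or yellow look-alike of the centrifuge_loaded alone.

How it is judged:
On the way, in this order (a step that is already met when the one before it is completed fails the run):
1. the loaded centrifuge's lid is shut (value of joint lid_loaded below 0.05 rad), for 0.2 s.
2. then its start button is pressed in, the lid still shut (value of joint start_loaded above 0.0045 m and value of joint lid_loaded below 0.05 rad), for 0.05 s.
At the end, for the whole second after the job is handed in: Loaded lid shut (within 0.05 rad), its button back up (within 1.5 mm) after a press of over 4.5 mm with the lid shut; that machine at rest, flat, within 30 mm of its place; the empty one within 20 mm, its lid above 1.1 rad; other things upright within 30 mm (value of joint lid_loaded below 0.05 rad and value of joint start_loaded below 0.0015 m and value of joint lid_empty above 1.1 rad and distance of each of centrifuge_loaded, tip_box, spare_tube, amber_bottle, wash_bottle, beaker, timer, sample_jar from where it was at the start of the episode below 0.03 m and distance of centrifuge_empty from where it was at the start of the episode below 0.02 m and height (world z) of centrifuge_loaded below 0.005 m and angle between centrifuge_loaded's own z axis and vertical below 0.05 rad and linear speed of centrifuge_loaded below 0.02 m/s and angle between each of tip_box, spare_tube, amber_bottle, wash_bottle, beaker, timer, sample_jar's own z axis and vertical below 0.3 rad); the robot touches nothing.
It fails at once if the loaded centrifuge is lifted, tipped or shoved more than 30 mm (height (world z) of centrifuge_loaded above 0.012 m or angle between centrifuge_loaded's own z axis and vertical above 0.2 rad or distance of centrifuge_loaded from where it was at the start of the episode above 0.03 m).
It fails at once if its start button is pressed while its lid is open (value of joint start_loaded above 0.0045 m and value of joint lid_loaded above 0.1 rad).
It fails at once if the empty centrifuge is moved more than 20 mm, its lid pushed below 1.1 rad or its button pressed (distance of centrifuge_empty from where it was at the start of the episode above 0.02 m or value of joint lid_empty below 1.1 rad or value of joint start_empty above 0.0045 m).
It fails at once if a bystander is moved more than 30 mm (lifted, carried) or knocked over (not (distance of each of tip_box, spare_tube, amber_bottle, wash_bottle, beaker, timer, sample_jar from where it was at the start of the episode below 0.03 m and angle between each of tip_box, spare_tube, amber_bottle, wash_bottle, beaker, timer, sample_jar's own z axis and vertical below 0.3 rad)).
It also fails if it takes over 48 s, if anything falls off the work surface, if the arm or the gripper's body presses on something with over 40 N, if the wrist force passes 120 N, or if a joint passes its speed limit or range.

### The arm

A 7-joint arm with a two-finger parallel gripper is mounted at the origin on the work surface. World frame = base frame: x ahead of the robot, y to its left, z up, the work surface at z = 0. Lengths are in m, angles in rad, forces in N, time in s.
With the tool pointing down it reaches from about 0.425 to 1.025 m from the base axis. Payload 3.6 kg.
Tool frame: the origin (TCP) lies midway between the tips of the shut fingers; the grasp point (between the pads) lies 19 mm behind it; z points along the fingers, y is the line along which they close (so a half turn about z gives the same grasp; the last joint's range is limited). The gripper opens to 85 mm and grips with 20 to 120 N. Pads are 22 mm wide; open, the fingers measure 114 mm over their backs; the gripper's body (76 mm by 85 mm) begins 54 mm behind the grasp point. The pads swing forward as they close: fully open they stand 13 mm farther back than shut.
Start: joints at [-1.365, 0.591, 0.048, 1.609, -0.033, 0.943, -0.034], TCP at [0.214, 0.693, 0.231] pointing down, gripper open.
Joint ranges: [-2.69, 2.69], [-0.47, 2.24], [-1.27, 1.36], [0.19, 2.51], [-1.53, 4.68], [0.08, 2.07], [-3.09, 3.09]. Speed limits (rad/s): [2.57, 2.57, 3.14, 3.14, 3.14, 3.14, 3.14].

### API

Orientations are given as a rotation vector (axis times angle).
In Python, from workcell import bot gives the robot as it stands. Calls block until the motion is done:
- bot.move_to(position, orientation): joint-space move of the TCP to a pose.
- bot.move_linear(position, ori=None, speed=0.15): straight line of the TCP; ori=None keeps the orientation; speed is the mean speed in m/s.
- bot.move_joints(angles): joint-space move.
- bot.command_gripper(opening, newtons=None): finger opening in m; newtons is the grip in N (None keeps the last); returns when the fingers have stopped.
- bot.pause(seconds).
- bot.solve_ik(position, orientation): joint angles nearest the present ones, or None.
- bot.read_state(): the state.
- bot.get_image(name): name is "scene" or "top" or "wrist"; returns (picture, depth): 384x512x3 uint8, red, green, blue; 384x512 float32, m along the optical axis (not along the pixel's ray), 0 where there is no reading.
- bot.camera_info(name): a dict with "fx", "fy", "cx", "cy" (pixels), "rvec" (rotation vector, rad) and "tvec" (3), from world to camera coordinates, as OpenCV has them. Camera axes: x right, y down, z forward; pixel columns grow to the right and rows downward; lengths in m; the calibration is good to about 2 mm. A picture is of the moment at which its call begins: read the wrist's pose just before it. camera_info takes no time and is no camera call; for the wrist camera it gives the pose at the moment of the call.
A pose or a line that the arm cannot do raises bot.Unreachable and nothing moves.
- bot.sign_off(): hands the job in; it is judged then, once.
Trained networks look in the newest picture that a camera, given by its name, has taken for a name from the list of things; names that differ only in an ending like _2 or _b are one class to them, and where a whole thing is asked for, a point or a joint stands for the part that bears it (a point fixed in the world has none). Each returns a list of dicts, best first, with "score" (0 to 1); they miss things now and then, are a little off and sometimes report something else, mostly with a low value. They report only what shows in the picture. A call takes as long as a camera call. They do not tell look-alikes from the thing itself.
- bot.boxes_of(label, camera): "extent" ([left, top, right, bottom] as shares, 0 to 1, of the picture: columns of its width, rows of its height, round what is visible of it).
- bot.regions_of(label, camera): "mask" (384x512 bool, what is visible of it) and "extent" ([left, top, right, bottom] as shares, 0 to 1, of the picture: columns of its width, rows of its height, round what is visible of it).
- bot.pinpoint(label, camera): "at" ([row, column] as shares, 0 to 1, of the picture: columns of its width, rows of its height: a listed point, or the origin of a listed thing).
The state is a dict: "time_s": time; "joint_positions": joint angles; "qd": joint speeds; "effort": joint torques, N m; "tool_pos": TCP position; "tcp_rot": TCP orientation; "ft_force": force on the tool from outside, world axes, zero at the start; "torque": the same for the moment, N m; "gripper_width": finger opening in m; "grasp_force": force on a finger pad.
Only numpy, scipy, OpenCV 4.12 (cv2) and the standard library are available. Lean on these libraries where they do the work, as an engineer would, in place of code of your own. Each camera call takes 0.05 s, during which the arm holds its last target. There are 200 camera calls.

## Working session

There is one attempt and no reset: what is moved stays moved. The work goes in short steps, each a Python script; the robot and the scene stay as the last script left them, time stands still between calls to the robot, and variables do not carry over. Pictures are saved under pics/ and viewed, at most 10 in all, crops included, and the job is handed in when it is done.

```bash
mkdir -p pics; cat > h.py <<'E'
import numpy as np, cv2
from workcell import bot
def cam(n):
    c=bot.camera_info(n); R,_=cv2.Rodrigues(np.array(c["rvec"],float)); return c,R,np.array(c["tvec"],float).ravel()
def world(n,depth):
    c,R,t=cam(n); v,u=np.mgrid[:384,:512]
    P=np.stack([(u-c["cx"])/c["fx"]*depth,(v-c["cy"])/c["fy"]*depth,depth],-1)
    return (P-t)@R
def proj(n,p):
    c,R,t=cam(n); q=R@np.array(p)+t; return c["fx"]*q[0]/q[2]+c["cx"],c["fy"]*q[1]/q[2]+c["cy"]
E
python3 - <<'E'
from h import *
ims=[]
for n in("scene","top"):
    im,d=bot.get_image(n); np.savez(f"/tmp/{n}.npz",im=im,d=d,W=world(n,d)); ims.append(im[:,:,::-1])
    W=world(n,d)
    for l in("centrifuge_loaded","centrifuge_empty","start_loaded_top","tab_loaded","hinge_loaded","tip_box"):
        for r in bot.pinpoint(l,n):
            v,u=int(r["at"][0]*384),int(r["at"][1]*512); print(n,l,round(r["score"],2),(u,v),W[min(v,383),min(u,511)].round(3))
    cv2.imwrite(f"pics/{n}0.png",cv2.resize(im[:,:,::-1],(800,600)))
s=bot.read_state();print(s["time_s"],s["tcp_rot"],s["ft_force"])
E
```

```text
scene centrifuge_loaded 0.91 (286, 171) [0.534 0.153 0.064]
scene centrifuge_loaded 0.75 (254, 107) [0.279 0.276 0.074]
scene centrifuge_loaded 0.73 (309, 86) [0.343 0.5   0.064]
scene centrifuge_empty 0.82 (210, 246) [ 0.556 -0.187  0.077]
scene start_loaded_top 0.44 (282, 72) [0.205 0.51  0.039]
scene start_loaded_top 0.43 (269, 140) [0.391 0.233 0.027]
scene start_loaded_top 0.37 (231, 111) [0.218 0.223 0.05 ]
scene start_loaded_top 0.16 (225, 221) [ 0.494 -0.077 -0.008]
scene tab_loaded 0.86 (296, 67) [0.247 0.539 0.07 ]
scene tab_loaded 0.84 (240, 105) [0.236 0.25  0.072]
scene tab_loaded 0.77 (307, 137) [ 0.463  0.355 -0.001]
scene hinge_loaded 0.86 (306, 173) [0.608 0.149 0.13 ]
scene hinge_loaded 0.7 (270, 86) [0.267 0.37  0.099]
scene hinge_loaded 0.67 (334, 76) [0.379 0.602 0.068]
scene hinge_loaded 0.62 (247, 312) [ 0.76  -0.251  0.112]
scene tip_box 0.67 (261, 225) [ 0.6   -0.03   0.043]
scene tip_box 0.43 (362, 207) [0.778 0.221 0.048]
top centrifuge_loaded 0.79 (160, 274) [0.262 0.31  0.099]
top centrifuge_loaded 0.75 (208, 194) [0.5   0.185 0.082]
top centrifuge_loaded 0.56 (94, 253) [0.316 0.506 0.097]
top centrifuge_empty 0.69 (317, 188) [ 0.529 -0.147  0.08 ]
top centrifuge_empty 0.32 (137, 187) [0.523 0.42  0.022]
top start_loaded_top 0.63 (202, 220) [0.423 0.203 0.051]
top start_loaded_top 0.62 (92, 289) [0.205 0.529 0.034]
top start_loaded_top 0.5 (191, 283) [0.231 0.228 0.04 ]
top start_loaded_top 0.2 (334, 220) [ 0.434 -0.205  0.053]
top tab_loaded 0.91 (86, 272) [0.259 0.532 0.078]
top tab_loaded 0.86 (203, 168) [0.585 0.207 0.059]
top tab_loaded 0.69 (180, 284) [0.231 0.257 0.067]
top hinge_loaded 0.93 (209, 164) [0.568 0.172 0.199]
top hinge_loaded 0.81 (135, 272) [0.262 0.391 0.071]
top hinge_loaded 0.64 (70, 231) [0.377 0.594 0.072]
top tip_box 0.96 (269, 176) [ 0.568 -0.002  0.046]
0.7 [4.69058985e-01 3.10634800e+00 1.14207504e-04] [ 0.58184916 -0.03408752 -0.52187666]
```

View pics/top0.png

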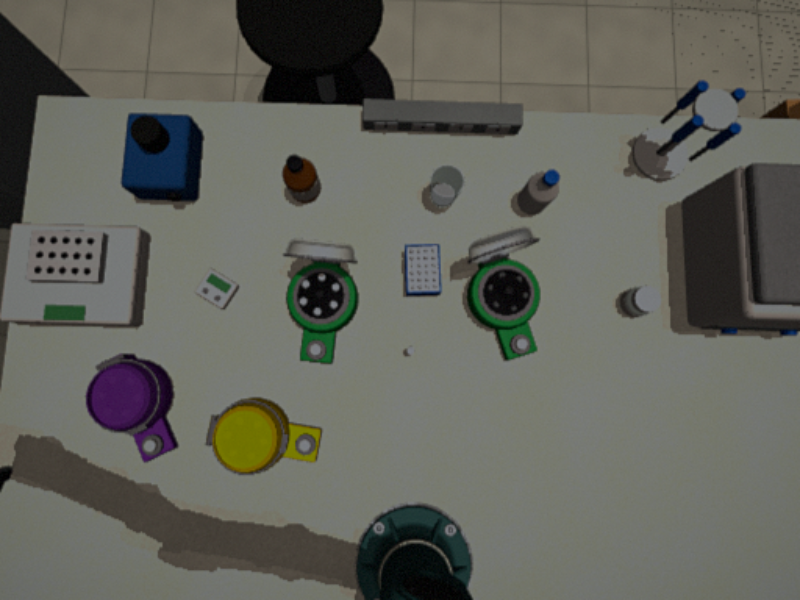

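View pics/scene0.png

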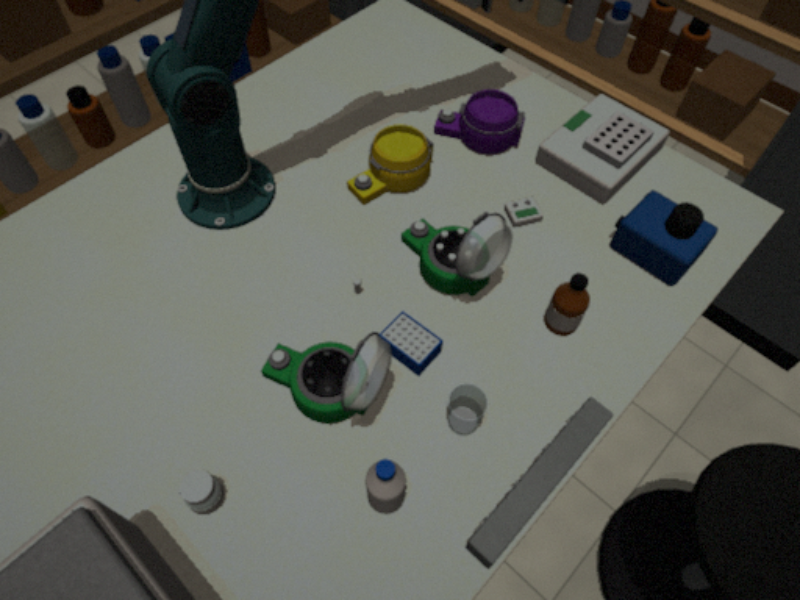

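The loaded machine is the left green one: white tube dots at top picture (322,297) of 800x600. The candidates were right green (504,292) with a bare dark rotor, purple (128,396) and yellow (250,437), both closed. Next I fit its pose and check a close crop.

```bash
python3 - <<'E'
from h import *
from scipy.optimize import least_squares
z=np.load("/tmp/top.npz"); im,W=z["im"],z["W"]
hsv=cv2.cvtColor(im,cv2.COLOR_RGB2HSV); g=(hsv[...,0]>45)&(hsv[...,0]<80)&(hsv[...,1]>120)
for n,c in(("L",(.5,.19)),("E",(.52,-.15))):
    near=np.hypot(W[...,0]-c[0],W[...,1]-c[1])<.17
    P=W[g&near]; up=P[(P[:,2]>.05)&(P[:,2]<.075)]
    # outer boundary circle: model-free: fit annulus by outer radius 72
    b=W[g&near&(W[...,2]>.05)&(W[...,2]<.075)][:,:2]
    hull=cv2.convexHull(b.astype(np.float32))[:,0]
    f=least_squares(lambda q:np.hypot(hull[:,0]-q[0],hull[:,1]-q[1])-q[2],[*c,.072],loss="soft_l1",f_scale=.003).x
    ce=f[:2]
    wh=near&(W[...,2]>.043)&(W[...,2]<.056)&(np.abs(np.hypot(W[...,0]-ce[0],W[...,1]-ce[1])-.106)<.014)&(hsv[...,1]<60)
    bt=W[wh].mean(0); led=P[(P[:,2]>.02)&(P[:,2]<.036)]
    print(n,"circle",f.round(4),len(b),"button",bt.round(4),wh.sum(),"dist",np.hypot(*(bt[:2]-ce)).round(4),"ledge",led.mean(0).round(4))
    ax=(ce-bt[:2])/np.hypot(*(ce-bt[:2])); print(" axis",ax.round(3),np.degrees(np.arctan2(ax[1],ax[0])).round(1))
    for nm in("top","scene"):
        V=np.load(f"/tmp/{nm}.npz")["W"]; m=(V[...,2]>.105)&(V[...,2]<.25)&(np.hypot(V[...,0]-ce[0],V[...,1]-ce[1])<.16)
        L=V[m]; H=ce+.072*ax; q=np.c_[(L[:,:2]-H)@ax,L[:,2]-.066]
        ex=q[np.argmax(q[:,1])]; 
        print(" ",nm,"lid n",m.sum(),"highest (mx,z rel hinge)",ex.round(3),"max mx",q[:,0].max().round(3) )
cr=im[130:235,165:270]; cv2.imwrite("pics/crop.png",cv2.resize(cr[:,:,::-1],(600,600),interpolation=cv2.INTER_CUBIC))
E
```

```text
L circle [0.5164 0.1948 0.0688] 520 button [0.4124 0.2034 0.049 ] 46 dist 0.1044 ledge [0.4239 0.2015 0.0279]
 axis [ 0.997 -0.083] -4.8
  top lid n 521 highest (mx,z rel hinge) [-0.024  0.147] max mx 0.018
  scene lid n 1096 highest (mx,z rel hinge) [-0.026  0.147] max mx 0.029
E circle [ 0.5346 -0.1681  0.0688] 514 button [ 0.4355 -0.205   0.0489] 52 dist 0.1057 ledge [ 0.4512 -0.1893  0.0276]
 axis [0.937 0.349] 20.4
  top lid n 514 highest (mx,z rel hinge) [-0.007  0.15 ] max mx 0.03
  scene lid n 1088 highest (mx,z rel hinge) [-0.006  0.149] max mx 0.032
```

View pics/crop.png

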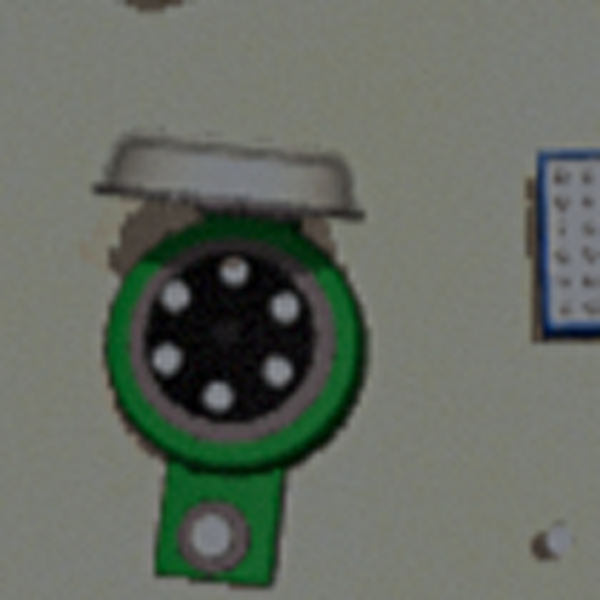

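The crop shows the six white tubes around (225,340) and the button at (210,537), so this is the loaded machine. Next I approach behind its lid.

```bash
cat >> h.py <<'E'
from scipy.spatial.transform import Rotation as Ro
ax=np.array([.997,-.083,0]); ce=np.array([.5164,.1948,0]); H=ce+.072*ax+[0,0,.066]; Z=np.array([0,0,1.])
def ori(s): 
    x=s*ax; z=-Z; return Ro.from_matrix(np.c_[x,np.cross(z,x),z]).as_rotvec()
def tcp(th,r=.100,n=.034,off=.011):
    rad=-np.cos(th)*ax+np.sin(th)*Z; nor=np.sin(th)*ax+np.cos(th)*Z
    return H+r*rad+n*nor+off*ax
def st(m=""):
    s=bot.read_state(); print(m,round(s["time_s"],2),np.round(s["tool_pos"],4),np.round(s["ft_force"],2)); return s
E
python3 - <<'E'
from h import *
p=tcp(1.45)+.03*ax; hi=p.copy(); hi[2]=.32
for s in(1,-1):
    for q in(hi,p,tcp(.7),tcp(0),ce-.107*ax+[0,0,.043]):
        j=bot.solve_ik(q,ori(s)); print(s,np.round(q,3),None if j is None else np.round(j,2))
bot.command_gripper(0.0)
t=bot.read_state()["tool_pos"]; bot.move_linear([t[0],t[1],.32],speed=.2)
bot.move_to(hi,ori(-1)); st("hi"); bot.move_linear(p); st("behind")
im,_=bot.get_image("scene"); cv2.imwrite("pics/s1.png",cv2.resize(im[60:260,200:400,::-1],(600,600)))
E
```

```text
1 [0.651 0.184 0.32 ] [-0.89  0.58  0.86  1.66 -0.48  1.13 -1.55]
1 [0.651 0.184 0.169] [-0.82  0.72  0.76  1.79 -0.63  0.88 -1.42]
1 [0.545 0.192 0.156] [-0.92  0.62  0.72  2.03 -0.61  0.73 -1.46]
1 [0.499 0.196 0.1  ] [-0.88  0.64  0.6   2.14 -0.69  0.56 -1.42]
1 [0.41  0.204 0.043] [-0.79  0.64  0.32  2.33 -0.77  0.27 -1.44]
-1 [0.651 0.184 0.32 ] [-0.47  0.45  0.19  1.64 -0.1   1.06  1.24]
-1 [0.651 0.184 0.169] [-0.4   0.6   0.08  1.78 -0.07  0.77  1.21]
-1 [0.545 0.192 0.156] [-0.46  0.51  0.06  2.01 -0.05  0.63  1.12]
-1 [0.499 0.196 0.1  ] [-0.47  0.55  0.02  2.13 -0.02  0.46  1.05]
-1 [0.41  0.204 0.043] [-0.55  0.61 -0.01  2.32  0.03  0.21  0.89]
hi 4.44 [0.6503 0.1854 0.3199] [0.75 0.1  0.33]
behind 5.6 [0.6516 0.1838 0.1704] [-0.81 -0.44 -0.04]
```

View pics/s1.png

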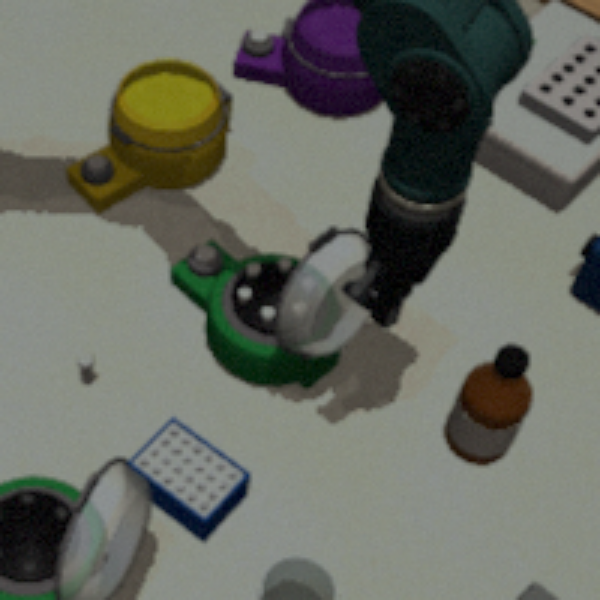

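The fingers, at (365,295), stand behind the open lid and touch nothing. Next I sweep the lid along its arc.

```bash
python3 - <<'E'
from h import *
for th in np.linspace(1.42,0.05,13):
    bot.move_linear(tcp(th),speed=.08); s=st(round(th,2))
    if np.linalg.norm(s["ft_force"])>15: print("stop"); break
else:
    p=tcp(0)
    for k in range(14):
        bot.move_linear(p+[0,0,.002-.001*k],speed=.04); s=st(k)
        if s["ft_force"][2]>8: break
im,_=bot.get_image("scene"); cv2.imwrite("pics/s2.png",cv2.resize(im[60:260,200:400,::-1],(600,600)))
E
```

```text
1.42 6.22 [0.6179 0.1865 0.1704] [-0.25 -0.29  0.43]
1.31 6.52 [0.6055 0.1874 0.1715] [-0.23  0.63 -0.16]
1.19 6.82 [0.5931 0.1885 0.1714] [-0.67 -0.28  0.4 ]
1.08 7.12 [0.5812 0.1895 0.17  ] [-0.21 -0.27  0.04]
0.96 7.42 [0.5695 0.1904 0.1673] [-0.03  0.26  0.37]
0.85 7.72 [0.5581 0.1913 0.1633] [ 0.4  -1.44 -0.77]
0.74 8.02 [0.5471 0.1922 0.1579] [-0.42 -0.1  -0.29]
0.62 8.32 [0.5369 0.193  0.1514] [0.52 0.52 0.67]
0.51 8.62 [0.5278 0.1937 0.1439] [-0.12  0.2  -0.2 ]
0.39 8.92 [0.5195 0.1944 0.1354] [ 0.68  0.65 -0.18]
0.28 9.22 [0.5123 0.195  0.1259] [ 0.46  0.32 -1.15]
0.16 9.52 [0.5061 0.1956 0.1157] [-0.26 -0.94  0.74]
0.05 9.82 [0.501  0.1959 0.1048] [ 0.3   0.09 -0.5 ]
0 10.07 [0.4995 0.1963 0.1021] [ 0.29  0.41 -0.03]
1 10.32 [0.4995 0.1962 0.101 ] [0.74 0.47 0.66]
2 10.57 [0.4995 0.1962 0.1001] [-0.84  0.09  2.13]
3 10.82 [0.4995 0.1963 0.1   ] [-2.64  0.28  9.88]
```

View pics/s2.png

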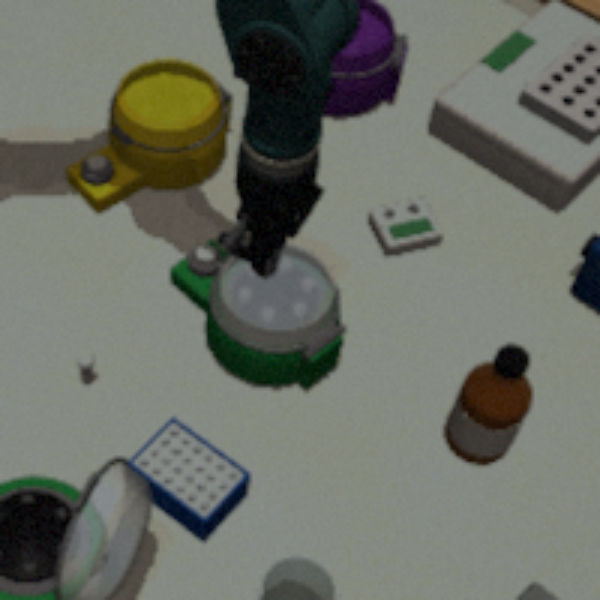

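The lid is down flat: the tubes show through it at (275,295), and the fingers read 10 N at 100 mm. Next I lift and re-measure the button.

```bash
python3 - <<'E'
from h import *
p=tcp(0); bot.pause(.3); bot.move_linear([p[0],p[1],.2]); 
q=ce+.13*ax; bot.move_linear([q[0],q[1],.24]); st()
for n in("top","scene"):
    im,d=bot.get_image(n); W=world(n,d); hsv=cv2.cvtColor(im,cv2.COLOR_RGB2HSV)
    m=(W[...,2]>.043)&(W[...,2]<.056)&(np.hypot(W[...,0]-.411,W[...,1]-.2036)<.02)&(hsv[...,1]<60)
    print(n,"button",W[m].mean(0).round(4) if m.any() else None,m.sum())
    l=(np.hypot(W[...,0]-.4995,W[...,1]-.196)<.045)&(W[...,2]>.03)&(W[...,2]<.15); print(" lid top z",l.sum(),np.percentile(W[l][:,2],[10,50,90]).round(4) if l.any() else None)
E
```

```text
13.16 [0.6449 0.1841 0.2394] [ 0.11  0.11 -0.43]
top button None 0
 lid top z 6 [0.0976 0.0985 0.0999]
scene button [0.4141 0.2033 0.0485] 38
 lid top z 489 [0.0971 0.0998 0.1021]
```

```bash
python3 - <<'E'
from h import *
b=np.array([.4115,.2035,0])
bot.move_linear(b+[0,0,.2],speed=.2); bot.move_linear(b+[0,0,.056],speed=.12); st("above")
for z in np.arange(.050,.039,-.001):
    bot.move_linear(b+[0,0,z],speed=.04); s=st(round(z,3))
    if s["ft_force"][2]>11: break
bot.pause(.2); st("held")
bot.move_linear(b+[0,0,.2]); q=ce+.2*ax; bot.move_linear([q[0],q[1],.3],speed=.25); bot.pause(.3); st("clear")
im,d=bot.get_image("scene"); W=world("scene",d)
m=(np.hypot(W[...,0]-.4141,W[...,1]-.2033)<.01)&(W[...,2]>.035); print(np.percentile(W[m][:,2],[50,90]))
l=(np.hypot(W[...,0]-.4995,W[...,1]-.196)<.045)&(W[...,2]>.03)&(W[...,2]<.15); print(np.percentile(W[l][:,2],[10,50,90]))
cv2.imwrite("pics/s3.png",cv2.resize(im[60:360,120:420,::-1],(600,600)))
E
```

```text
above 15.95 [0.4119 0.2037 0.0565] [-0.02  0.29  0.14]
0.05 16.25 [0.4119 0.2038 0.0501] [-0.05  0.87 -0.58]
0.049 16.5 [0.4119 0.2037 0.0491] [0.91 0.57 1.31]
0.048 16.75 [0.4118 0.2037 0.0481] [1.54 0.81 2.83]
0.047 17.0 [0.4118 0.2037 0.0471] [1.26 1.4  4.34]
0.046 17.25 [0.4119 0.2037 0.0461] [1.27 1.3  3.51]
0.045 17.5 [0.4118 0.2037 0.045 ] [1.2  1.07 2.99]
0.044 17.75 [0.4118 0.2037 0.0441] [1.71 1.1  5.01]
0.043 18.0 [0.4119 0.2038 0.0439] [ 0.76  1.1  15.3 ]
held 18.2 [0.4118 0.2037 0.0439] [-0.17  0.79 15.3 ]
clear 21.13 [0.7153 0.1785 0.3001] [ 0.37 -0.02  0.51]
[0.04975138 0.05228586]
[0.09714151 0.09986835 0.10214908]
```

View pics/s3.png

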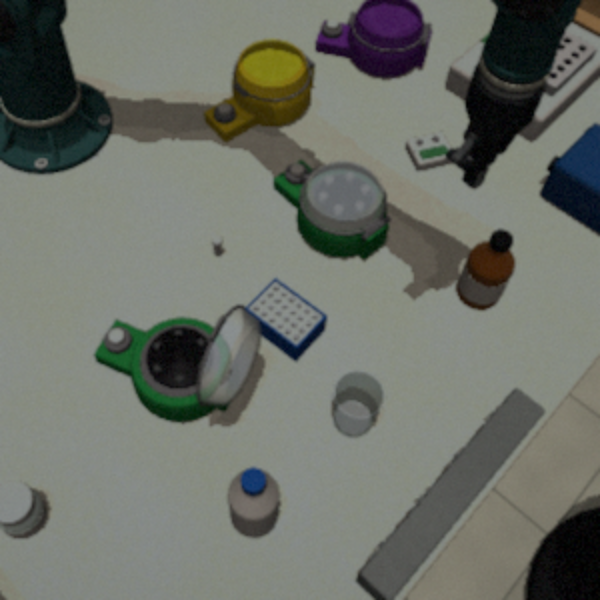

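The button bottomed out at 43.9 mm with 15 N and is back up at 50 mm. The lid at (343,195) is shut, the empty machine at (180,365) is untouched, and the bystanders are standing.

```bash
python3 -c "
from workcell import bot
print(bot.sign_off())"
```

```text
the job is handed in; nothing more can be done
None
```

The loaded centrifuge's lid is shut and its start button was pressed fully in and let go; the empty centrifuge and everything else stayed where they were, and the job is handed in (the hand-in call returned no verdict).

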